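Load a square tube into the spring clamp

TASK

The sprung clamp lever on the welding fixture is shut on an empty nest. Ease the lever back until its catch holds it by itself, without forcing it hard against the rubber buffer just behind the catch; lay the short square tube flat on the fixture plate, lengthwise along the two fence blocks, roughly centred on them and close to them; then press the trigger button down so that the lever swings in and clamps the tube flush against both blocks. Leave the other things on the bench where they lie.

Things in the scene. Friction and masses are not known exactly. Their poses are not given: they have to be found in the camera images.
- fixture: Grey steel plate of the clamp fixture, fixed to the bench, 12 mm thick, spanning x -115 to 115 and y -115 to 185 mm in its frame; origin on the bench, z up. Two steel fence blocks 22 mm square, tops 42 mm above the bench, stand at (-55, -101) and (25, -101) mm, faces to +y at y = -90 mm, 58 mm free between them.
- nest (a point): Point on the plate's top (12 mm above the bench) where the middle of the tube's underside belongs, the tube lying along x: at (-15, -75, 12) mm in the fixture's frame, midway between the fence blocks and 15 mm from their faces; axes as the fixture's.
- pivot (a point): Point on the lever's upright hinge axis, at (85, -40, 62) mm in the fixture's frame.
- lever (a joint): Clamp lever angle about its upright pivot, rad: 0 = shut, pointing from the pivot along the fixture's -x; grows as it is swung back, clockwise from above (its end goes to the fixture's +y, then +x). Closing spring: 0.42 N m at 0, plus 0.6 N m/rad; damping 0.3 N m s/rad. Steel bar 16 mm wide, 48 to 62 mm above the bench. With the tube clamped it stands at about 0.10.
- handle (a point): Centre of the top of the lever's handle, a black upright round post, 16 mm in diameter, 62 to 100 mm above the bench, 115 mm from the pivot.
- pad (a point): Centre of the foot of the lever's clamping pad, an upright steel cylinder 20 mm across on the lever's fence side, 16 to 62 mm above the bench; 100 mm out along the lever.
- cross_plate (a point): Top centre of the plate across the lever's end: 84 mm across, 148 to 174 mm from the pivot, 6 mm thick, top 68 mm above the bench. A steel striker (14 mm thick) hangs under it, clamped anywhere along it. Its setting is not measured, so the lever angle at which it is caught may be anything from 0.88 to 1.20 rad.
- catch (a point): Top of the sprung catch bolt as it stands when up, 165 mm from the pivot in the direction of lever angle 1.0, 30 mm above the bench. The striker first climbs the bolt's ramp (up to 6 N extra at the handle), then the extra force falls away while it slides over the bolt's top for 0.1 rad: not yet caught. Only then does the bolt snap up behind it and hold the lever.
- buffer: Rubber-faced sprung buffer just behind the catch; origin under its steel bracket, 52 mm past the catch. The striker meets it about 0.03 rad after the bolt has snapped in; from there each further 0.01 rad adds about 2.5 N on the buffer and 3.5 N at the handle, where the spring alone gives about 10 N. More than 10 N on the buffer (about 24 N in all at the handle) damages it.
- trigger_rest (a point): Centre of the top of the trigger button when up (fixed in the fixture's frame): a steel disc 28 mm across on a stem, 66 mm above the bench, 215 mm from the pivot in the direction of lever angle 1.0. Pressed 8 to 12 mm down (about 3 to 6 N; it bottoms at 14 mm) it lowers the bolt and frees the lever, which swings shut away from it. It springs up again.
- tube: The work piece: square steel tube, 30 x 30 mm, 120 mm long (x), 3 mm wall, 0.2 to 0.4 kg, loose on the bench; origin at the centre of its underside, z up.
- angle: Bystander: steel angle offcut, 120 mm long, 30 x 30 mm legs, loose; origin under its middle. Leave alone.
- can: Bystander: spray can, 58 mm across, 190 mm tall, standing; origin under its centre. Leave alone.
- wrench: Bystander: steel wrench, 190 mm, lying on the bench. Leave alone.
There are look-alikes about, which are no part of the job. Leave any orange look-alike of the tube alone.

How it is judged:
On the way, in this order (a step that is already met when the one before it is completed fails the run):
1. the lever is cocked: it stays back beyond 0.80 rad, held by its catch, with the robot not touching it (value of joint lever above 0.8 rad and contact force between each of the fingers, the arm and lever below 0.3 N and velocity of joint lever between -0.1 and 0.1 rad/s), for 0.3 s.
2. the tube lies let go in the nest, within 15 mm of centre along the fence, not more than 15 mm off the fence blocks, within 0.15 rad of parallel, while the lever is still cocked (value of joint lever above 0.8 rad and x of tube in the frame of nest between -0.015 and 0.015 m and y of tube in the frame of nest between -0.004 and 0.015 m and z of tube in the frame of nest between -0.004 and 0.004 m and angle between the x axis of tube and the x axis of fixture, either way round below 0.15 rad and angle between tube's own z axis and vertical below 0.1 rad and contact force between each of the fingers, the arm and tube below 0.3 N), for 0.2 s.
At the end, for the whole second after the job is handed in: The lever has swung shut on the tube (lever angle 0.04 to 0.17 rad) and presses it with more than 1.5 N; the tube lies flat on the plate (within 3 mm), flush to the fence blocks (within 3 mm and 0.05 rad), within 18 mm of centred along them, at rest (value of joint lever between 0.04 and 0.17 rad and contact force between lever and tube above 1.5 N and x of tube in the frame of nest between -0.018 and 0.018 m and y of tube in the frame of nest between -0.003 and 0.003 m and z of tube in the frame of nest between -0.003 and 0.003 m and angle between the x axis of tube and the x axis of fixture, either way round below 0.05 rad and angle between tube's own z axis and vertical below 0.06 rad and linear speed of tube below 0.02 m/s); the robot touches nothing.
It fails at once if the buffer is loaded with more than 10 N (contact force between lever and buffer above 10 N).
It fails at once if the angle offcut or the wrench is moved by more than 30 mm (distance of any of angle, wrench from where it was at the start of the episode above 0.03 m).
It fails at once if the spray can is moved by more than 30 mm or knocked over (distance of can from where it was at the start of the episode above 0.03 m or angle between can's own z axis and vertical above 0.4 rad).
It also fails if it takes over 67 s, if anything falls off the work surface, if the arm or the gripper's body presses on something with over 40 N, if the wrist force passes 120 N, or if a joint passes its speed limit or range.

ROBOT

A 6-joint arm with a two-finger parallel gripper is mounted at the origin on the work surface. World frame = base frame: x ahead of the robot, y to its left, z up, the work surface at z = 0. Lengths are in m, angles in rad, forces in N, time in s.
With the tool pointing down it reaches from about 0.375 to 0.975 m from the base axis. Payload 3.8 kg.
Tool frame: the origin (TCP) lies where the fingers leave the gripper's body, on its centre line; the fingertips stand 73 mm ahead of it and the grasp point (between the pads) lies 54 mm ahead of it (nose_length is the distance from the TCP to the fingertips, in m); z points along the fingers, y is the line along which they close (so a half turn about z gives the same grasp; the last joint's range is limited). The gripper opens to 85 mm and grips with 20 to 120 N. Pads are 22 mm wide; open, the fingers measure 114 mm over their backs; the gripper's body (76 mm by 85 mm) begins 54 mm behind the grasp point. The pads swing forward as they close: fully open they stand 13 mm farther back than shut.
Start: joints at [-1.205, 0.264, 1.604, -0, 1.274, -0.037], TCP at [0.265, -0.621, 0.304] pointing down, gripper open.
Joint ranges: [-2.63, 2.63], [-0.94, 2.18], [0.31, 2.57], [-1.31, 4.45], [0, 2.66], [-2.55, 2.55]. Speed limits (rad/s): [2.57, 2.57, 3.14, 3.14, 3.14, 3.14].

INTERFACE

Orientations are given as a rotation vector (axis times angle).
In Python, from workcell import read_state, read_camera, calibration, finish_job, look_for, cut_out, tip_of, nose_length gives the robot as it stands.
- The arm moves only by the tool step_arm, never from a script. Its argument "targets" is a list of rows, each a list of 3 entries, a list of its own where there are three numbers: the turn, a rotation vector about the tool's x, y, z in rad, then the shift along the tool's x, y, z in mm, then the finger opening in mm, from 0 to 85.4. In form: [[[ax, ay, az], [x, y, z], grip], ...]. A call has 1 to 5 rows; each row shifts and turns the commanded pose from where the row before left it, along the tool's axes as they then stand; what a row does not reach is not made up. A row lasts 1/12 s, in which the tool goes at most 41.7 mm and 7.16 degrees, less where a joint would pass 70% of its speed; a pose out of reach is approached as far as the arm can. A call with a gripper value outside its range is refused whole. The fingers move at their own pace and stop on an object; "grip_force" is the grip in N (left out, the last holds). Time passes only in rows, so rows that do not move let the fingers close. It gives the time, the measured TCP pose, the force, the opening and the grip force at its end, in the units of the state.
- read_state(): the state, without advancing time (a new reading comes with each control period).
- read_camera(name): name is "scene" or "side" or "wrist"; returns the picture (480x640x3 uint8, red, green, blue); there is no depth.
- calibration(name): a dict with "camera_matrix" (3x3 intrinsics, pixels), "dist_coeffs" ([k1, k2, p1, p2, k3] as OpenCV has them; the pictures are not rectified), "R" (3x3) and "t" (3): a world point X has camera coordinates R X + t. Camera axes: x right, y down, z forward; pixel columns grow to the right and rows downward; lengths in m; the calibration is good to about 2 mm. A picture is of the moment at which its call begins: read the wrist's pose just before it. calibration takes no time and is no camera call; for the wrist camera it gives the pose at the moment of the call.
- finish_job(): hands the job in; it is judged then, once.
Trained networks look in the newest picture that a camera, given by its name, has taken for a name from the list of things; names that differ only in an ending like _2 or _b are one class to them, and where a whole thing is asked for, a point or a joint stands for the part that bears it (a point fixed in the world has none). Each returns a list of dicts, best first, with "score" (0 to 1); they miss things now and then, are a little off and sometimes report something else, mostly with a low value. They report only what shows in the picture. A call takes as long as a camera call. They do not tell look-alikes from the thing itself.
- look_for(camera, query): "extent" ([left, top, right, bottom] in pixels, round what is visible of it).
- cut_out(camera, query): "region" (480x640 bool, what is visible of it) and "extent" ([left, top, right, bottom] in pixels, round what is visible of it).
- tip_of(camera, query): "at" ([row, column] in pixels: a listed point, or the origin of a listed thing).
The state is a dict: "time": time; "q": joint angles; "joint_vel": joint speeds; "joint_torque": joint torques, N m; "tool_pos": TCP position; "tcp_rot": TCP orientation; "wrist_force": force on the tool from outside, world axes, zero at the start; "torque": the same for the moment, N m; "width": opening from 0.0 (shut) to 1.0 (fully open); "grip_force": force on a finger pad.
Only numpy, scipy, OpenCV 4.12 (cv2) and the standard library are available. Lean on these libraries where they do the work, as an engineer would, in place of code of your own. Each camera call takes 0.05 s, during which the arm holds its last target. There are 200 camera calls.

## Working session

There is one attempt and no reset: what is moved stays moved. The work goes in short steps, Python scripts to look and compute and a tool call to move; the robot and the scene stay as the last step left them, time stands still between calls to the robot, and variables do not carry over. Pictures are saved under pics/ and viewed, at most 10 in all, crops included, and the job is handed in when it is done.

Besides the shell and the picture viewer there is one more tool, called after "Call:" by a JSON object that holds its "op" and its "data", one argument or row to a line. step_arm: Moves the arm, as the interface text tells. Its arguments: {"type":"object","properties":{"targets":{"type":"array","items":{"type":"array"}},"grip_force":{"type":"number"}},"required":["targets"]}

```bash
mkdir -p pics; cat > h.py <<'E'
import numpy as np, cv2
from workcell import *
def px2w(cam,uv,z):
    c=calibration(cam);K=np.array(c["camera_matrix"]);d=np.array(c["dist_coeffs"]);R=np.array(c["R"]);t=np.array(c["t"])
    p=cv2.undistortPoints(np.array([[uv]],float),K,d)[0,0]
    r=R.T@np.array([p[0],p[1],1]);o=-R.T@t
    return o+r*(z-o[2])/r[2]
def proj(cam,X):
    c=calibration(cam);R=np.array(c["R"]);t=np.array(c["t"])
    return cv2.projectPoints(np.array(X,float).reshape(-1,3),cv2.Rodrigues(R)[0],t,np.array(c["camera_matrix"]),np.array(c["dist_coeffs"]))[0][:,0]
def tri(cams,uvs):
    A=[];b=[]
    for cam,uv in zip(cams,uvs):
        c=calibration(cam);R=np.array(c["R"]);t=np.array(c["t"]);o=-R.T@t
        r=px2w(cam,uv,0)-o;r/=np.linalg.norm(r);P=np.eye(3)-np.outer(r,r);A.append(P);b.append(P@o)
    return np.linalg.solve(sum(A),sum(b))
def save(cam,name):
    im=read_camera(cam);cv2.imwrite("pics/"+name,im[:,:,::-1]);return im
E
python3 - <<'E'
from h import *
a=save("scene","s0.png");b=save("side","d0.png")
print(read_state())
for cam in("scene","side"):
    for q in("fixture","nest","pivot","handle","pad","cross_plate","catch","buffer","trigger_rest","tube","angle","can"):
        print(cam,q,[(round(r["score"],2),np.round(r["at"][::-1],0).tolist()) for r in tip_of(cam,q)[:4]])
E
```

```text
{'time': 0.1, 'q': array([-1.20488285e+00,  2.64675513e-01,  1.60527570e+00,  5.76724573e-06,
        1.27373753e+00, -3.69090943e-02]), 'joint_vel': array([ 0.00116141, -0.00143026, -0.00140654, -0.00074443, -0.00069659,
       -0.00116174]), 'joint_torque': array([ 2.94313695e-04, -5.16708112e+01, -3.68589842e+01, -4.86764361e-05,
        6.24843640e-03,  1.67020607e-05]), 'tool_pos': array([ 0.26441207, -0.62047022,  0.30266728]), 'tcp_rot': array([-3.07605967e+00, -6.28066326e-01,  5.30296986e-04]), 'wrist_force': array([ 0.41101602, -0.56278137, -0.87011106]), 'torque': array([-0.03210123,  0.0307167 , -0.00628817]), 'grip_force': 0.0, 'width': 1.001462616635693}
scene fixture [(0.7, [361.0, 266.0])]
scene nest [(0.86, [329.0, 280.0])]
scene pivot [(0.7, [327.0, 236.0]), (0.69, [374.0, 284.0])]
scene handle [(0.95, [338.0, 240.0]), (0.33, [374.0, 284.0])]
scene pad [(0.87, [335.0, 270.0]), (0.29, [182.0, 387.0])]
scene cross_plate [(0.77, [324.0, 238.0]), (0.44, [340.0, 239.0])]
scene catch [(0.7, [387.0, 241.0]), (0.69, [410.0, 248.0])]
scene buffer [(0.73, [413.0, 247.0])]
scene trigger_rest [(0.96, [395.0, 216.0])]
scene tube [(0.97, [179.0, 292.0]), (0.78, [237.0, 322.0]), (0.71, [236.0, 260.0])]
scene angle [(0.83, [184.0, 385.0])]
scene can [(0.8, [433.0, 192.0])]
side fixture [(0.63, [268.0, 274.0])]
side nest [(0.77, [296.0, 247.0])]
side pivot [(0.92, [250.0, 231.0])]
side handle [(0.8, [288.0, 232.0])]
side pad [(0.65, [291.0, 256.0]), (0.16, [288.0, 233.0])]
side cross_plate [(0.63, [306.0, 250.0])]
side catch [(0.93, [237.0, 281.0])]
side buffer [(0.16, [238.0, 286.0]), (0.15, [290.0, 252.0])]
side trigger_rest [(0.69, [233.0, 288.0])]
side tube [(0.83, [356.0, 219.0]), (0.81, [386.0, 258.0]), (0.78, [411.0, 224.0])]
side angle [(0.71, [362.0, 185.0]), (0.7, [296.0, 184.0])]
side can [(0.57, [182.0, 390.0])]
```

View pics/s0.png

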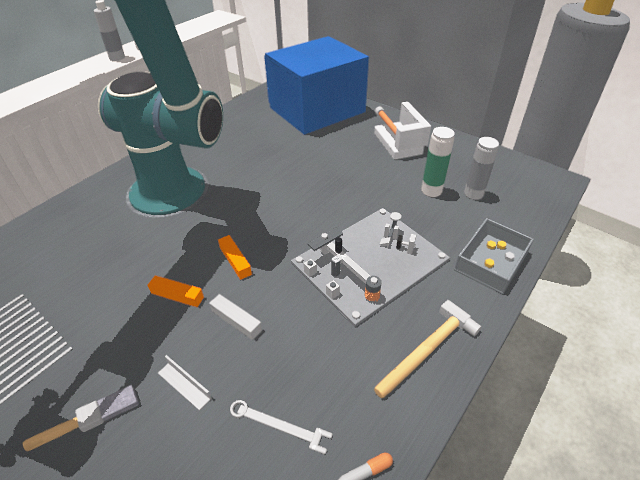

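View pics/d0.png

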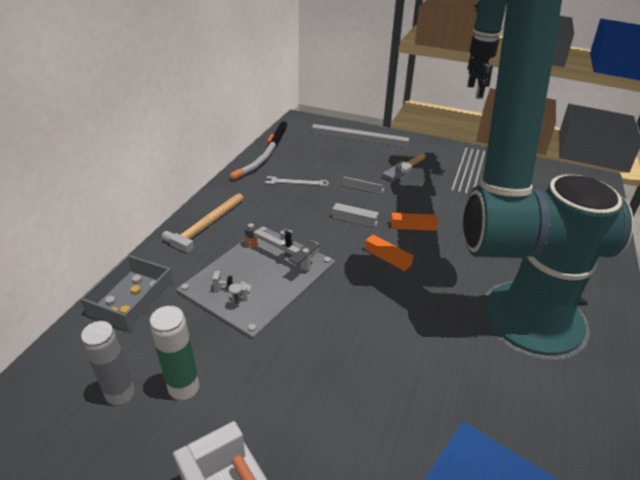

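```bash
python3 - <<'E'
from h import *
from scipy.optimize import least_squares
pts=[("scene",(373,284),(85,-40,62+8)),("scene",(395,216),None),("scene",(338,239),None),
("scene",(293,262),(-115,-115,12)),("scene",(357,323),(115,-115,12)),("scene",(449,258),(115,185,12)),("scene",(383,210),(-115,185,12)),
("side",(250,231),(85,-40,62)),("side",(233,288),None),("side",(288,232),None),
("side",(335,262),(-115,-115,12)),("side",(253,334),(-115,185,12)),("side",(180,286),(115,185,12))]
tr=np.array([85-215*np.cos(1),-40+215*np.sin(1),66]);hd=np.array([85-115,-40,100])
r=[tr,hd];k=0;P=[]
for c,uv,X in pts:
    if X is None: X=r[k%2];k+=1
    P.append((c,uv,np.array(X)/1000))
def M(p,X): c,s=np.cos(p[2]),np.sin(p[2]); return np.array([p[0]+c*X[0]-s*X[1],p[1]+s*X[0]+c*X[1],X[2]])
f=lambda p:np.concatenate([proj(c,M(p,X))[0]-uv for c,uv,X in P])
a=px2w("scene",(293,262),.012);b=px2w("scene",(357,323),.012);y0=np.arctan2(*(b-a)[[1,0]])
s=least_squares(f,[.6,0,y0],loss="soft_l1");print(s.x,np.round(f(s.x).reshape(-1,2),1).tolist())
for n,X in dict(pivot=(85,-40,62),handle=(-30,-40,100),trig=tr,nest=(-15,-75,12)).items(): print(n,M(s.x,np.array(X)/1000))
for q in("tube","angle"):
  for cam in("scene","side"):
    for o in cut_out(cam,q)[:3]:
        m=np.array(o["region"]);v=np.argwhere(m)[:,::-1].astype(np.float32);u=v.mean(0);w=np.array([px2w(cam,t,.03) for t in v[::5]])
        rc=cv2.minAreaRect(w[:,:2].astype(np.float32)*1000);print(q,cam,round(o["score"],2),u,px2w(cam,u,.02),rc)
print("can",tri(["scene","side"],[(433,192),(182,390)]),px2w("scene",(433,192),0))
E
```

```text
[ 0.60511528  0.08419621 -0.23948555] [[0.4, -3.4], [0.5, -0.2], [0.1, 0.5], [-3.4, -1.9], [-2.6, 2.1], [1.3, -0.4], [-0.5, -2.7], [0.5, -4.1], [1.5, -1.8], [-0.6, -0.4], [0.0, -3.2], [-0.7, 0.7], [-4.7, 1.4]]
pivot [0.67820128 0.02517556 0.062     ]
handle [0.56648336 0.05245389 0.1       ]
trig [0.60826548 0.22848317 0.066     ]
nest [0.57275316 0.01489475 0.012     ]
tube scene 0.88 [175.54634 290.44492] [ 0.33154404 -0.22737561  0.02      ] ((337.4518737792969, -231.40194702148438), (135.4190216064453, 44.05097198486328), 19.60813331604004)
tube scene 0.77 [235.78223 316.58887] [ 0.48645549 -0.19326955  0.02      ] ((489.2496643066406, -197.38796997070312), (130.39599609375, 40.46086120605469), 0.08141952753067017)
tube scene 0.69 [234.3296 256.9232] [ 0.36197197 -0.07740904  0.02      ] ((366.7074890136719, -81.51666259765625), (37.31253433227539, 142.6619110107422), 71.02959442138672)
tube side 0.94 [414.11276 221.16644] [ 0.32393659 -0.21944751  0.02      ] ((321.3527526855469, -206.19769287109375), (123.39129638671875, 70.61046600341797), 18.79732894897461)
tube side 0.76 [354.34268 214.86517] [ 0.47862649 -0.18315566  0.02      ] ((476.7172546386719, -170.10031127929688), (127.02228546142578, 70.70044708251953), 1.4968093633651733)
tube side 0.76 [388.39975 252.5728 ] [ 0.35192919 -0.064664    0.02      ] ((351.21221923828125, -53.261390686035156), (60.71515655517578, 133.6644287109375), 68.92394256591797)
angle scene 0.82 [185.40572 384.23325] [ 0.52161405 -0.35756824  0.02      ] ((518.9566650390625, -359.4717712402344), (132.62843322753906, 34.74396896362305), 0.5723217725753784)
angle side 0.78 [361.84592 185.02417] [ 0.50660802 -0.33675466  0.02      ] ((503.0851135253906, -321.38824462890625), (120.45449829101562, 43.18696594238281), 0.43339645862579346)
can [ 0.60398133  0.4517517  -0.0061919 ] [0.60747584 0.44493601 0.        ]
```

```bash
cat >> h.py <<'E'
def phi(s):
    R=cv2.Rodrigues(np.array(s["tcp_rot"]))[0];return np.arctan2(R[1,0],R[0,0])
def plan(pos,ph,n=None,turnfirst=0,vmax=40):
    s=read_state();p=np.array(s["tool_pos"]);a=phi(s);d=np.array(pos)-p;da=(ph-a)
    m=max(int(np.ceil(np.linalg.norm(d)*1000/vmax)),int(np.ceil(abs(da)/.12)),1);n=n or m
    for i in range(n):
        b=a+da*(i+turnfirst)/n
        x=np.array([np.cos(b),np.sin(b)]);y=np.array([np.sin(b),-np.cos(b)])
        e=d[:2]/n*1000
        print([[0,0,round(-da/n,4)],[round(x@e,1),round(y@e,1),round(-d[2]/n*1000,1)]])
    print("t",s["time"],p,a,s["wrist_force"],s["width"])
FX=np.array([.60511528,.08419621,-.23948555])
def fx(x,y,z=0,F=FX):
    c,s=np.cos(F[2]),np.sin(F[2]);return np.array([F[0]+(c*x-s*y)/1000,F[1]+(s*x+c*y)/1000,z/1000])
E
python3 -c "
from h import *
plan(fx(-30,-40,250),2.902)"
```

```text
[[0, 0, np.float64(-0.119)], [np.float64(25.8), np.float64(-23.9), np.float64(2.6)]]
[[0, 0, np.float64(-0.119)], [np.float64(28.4), np.float64(-20.6), np.float64(2.6)]]
[[0, 0, np.float64(-0.119)], [np.float64(30.7), np.float64(-17.1), np.float64(2.6)]]
[[0, 0, np.float64(-0.119)], [np.float64(32.5), np.float64(-13.3), np.float64(2.6)]]
[[0, 0, np.float64(-0.119)], [np.float64(33.9), np.float64(-9.4), np.float64(2.6)]]
[[0, 0, np.float64(-0.119)], [np.float64(34.7), np.float64(-5.3), np.float64(2.6)]]
[[0, 0, np.float64(-0.119)], [np.float64(35.1), np.float64(-1.1), np.float64(2.6)]]
[[0, 0, np.float64(-0.119)], [np.float64(35.0), np.float64(3.0), np.float64(2.6)]]
[[0, 0, np.float64(-0.119)], [np.float64(34.4), np.float64(7.2), np.float64(2.6)]]
[[0, 0, np.float64(-0.119)], [np.float64(33.3), np.float64(11.2), np.float64(2.6)]]
[[0, 0, np.float64(-0.119)], [np.float64(31.7), np.float64(15.1), np.float64(2.6)]]
[[0, 0, np.float64(-0.119)], [np.float64(29.7), np.float64(18.7), np.float64(2.6)]]
[[0, 0, np.float64(-0.119)], [np.float64(27.3), np.float64(22.1), np.float64(2.6)]]
[[0, 0, np.float64(-0.119)], [np.float64(24.5), np.float64(25.2), np.float64(2.6)]]
[[0, 0, np.float64(-0.119)], [np.float64(21.3), np.float64(27.9), np.float64(2.6)]]
[[0, 0, np.float64(-0.119)], [np.float64(17.8), np.float64(30.3), np.float64(2.6)]]
[[0, 0, np.float64(-0.119)], [np.float64(14.1), np.float64(32.2), np.float64(2.6)]]
[[0, 0, np.float64(-0.119)], [np.float64(10.2), np.float64(33.6), np.float64(2.6)]]
[[0, 0, np.float64(-0.119)], [np.float64(6.1), np.float64(34.6), np.float64(2.6)]]
[[0, 0, np.float64(-0.119)], [np.float64(2.0), np.float64(35.1), np.float64(2.6)]]
[[0, 0, np.float64(-0.119)], [np.float64(-2.2), np.float64(35.1), np.float64(2.6)]]
t 1.5 [ 0.26464203 -0.62095443  0.30388142] 0.40284185904040926 [ 0.46429294 -0.03635491  0.55184736] 0.9986965714633296
```

Call:
{"op": "step_arm", "data": {
  "targets": [
    [[0,0,-0.119],[26,-24,2.6],60],
    [[0,0,-0.119],[28,-21,2.6],60],
    [[0,0,-0.119],[31,-17,2.6],60],
    [[0,0,-0.119],[32.5,-13,2.6],60],
    [[0,0,-0.119],[34,-9.5,2.6],60]
  ]
}}

```text
time: 1.92
tool_pos: [0.3369, -0.459, 0.2908]
tcp_rot: [2.754, 1.51, 0.0]
wrist_force: [-0.5, -0.7, -0.0]
width: 0.705
grip_force: 0.0
```

Call:
{"op": "step_arm", "data": {
  "targets": [
    [[0,0,-0.119],[35,-5,2.6],60],
    [[0,0,-0.119],[35,-1,2.6],60],
    [[0,0,-0.119],[35,3,2.6],60],
    [[0,0,-0.119],[34.5,7,2.6],60],
    [[0,0,-0.119],[33,11,2.6],60]
  ]
}}

```text
time: 2.33
tool_pos: [0.4089, -0.2987, 0.2781]
tcp_rot: [2.19, 2.251, 0.0]
wrist_force: [0.7, 0.4, -0.1]
width: 0.701
grip_force: 0.0
```

Call:
{"op": "step_arm", "data": {
  "targets": [
    [[0,0,-0.119],[32,15,2.6],60],
    [[0,0,-0.119],[30,19,2.6],60],
    [[0,0,-0.119],[27,22,2.6],60],
    [[0,0,-0.119],[24.5,25,2.6],60],
    [[0,0,-0.119],[21,28,2.6],60]
  ]
}}

```text
time: 2.75
tool_pos: [0.4809, -0.1383, 0.2652]
tcp_rot: [1.433, 2.794, 0.0]
wrist_force: [0.4, 0.1, 0.6]
width: 0.705
grip_force: 0.0
```

```bash
python3 -c "
from h import *
plan(fx(-30,-40,250),2.902)"
```

```text
[[0, 0, np.float64(-0.1181)], [np.float64(17.5), np.float64(30.1), np.float64(2.5)]]
[[0, 0, np.float64(-0.1181)], [np.float64(13.8), np.float64(32.0), np.float64(2.5)]]
[[0, 0, np.float64(-0.1181)], [np.float64(10.0), np.float64(33.4), np.float64(2.5)]]
[[0, 0, np.float64(-0.1181)], [np.float64(6.0), np.float64(34.3), np.float64(2.5)]]
[[0, 0, np.float64(-0.1181)], [np.float64(1.9), np.float64(34.8), np.float64(2.5)]]
[[0, 0, np.float64(-0.1181)], [np.float64(-2.2), np.float64(34.8), np.float64(2.5)]]
t 2.75 [ 0.48087441 -0.1383201   0.26516817] 2.193650638121923 [0.42349709 0.07276945 0.62088008] 0.7047429751005619
```

Call:
{"op": "step_arm", "data": {
  "targets": [
    [[0,0,-0.118],[17.5,30,2.5],50],
    [[0,0,-0.118],[14,32,2.5],50],
    [[0,0,-0.118],[10,33.4,2.5],50],
    [[0,0,-0.118],[6,34.3,2.5],50],
    [[0,0,-0.118],[2,34.8,2.5],50]
  ]
}}

```text
time: 3.17
tool_pos: [0.5529, 0.0204, 0.2526]
tcp_rot: [0.559, 3.091, 0.0]
wrist_force: [0.8, 0.1, 0.1]
width: 0.59
grip_force: 0.0
```

Call:
{"op": "step_arm", "data": {
  "targets": [
    [[0,0,-0.118],[-2.2,34.8,2.5],50],
    [[0,0,0],[0,0,0],50]
  ]
}}

```text
time: 3.33
tool_pos: [0.5686, 0.0554, 0.2498]
tcp_rot: [0.372, 3.118, 0.004]
wrist_force: [-0.2, -0.2, 0.1]
width: 0.585
grip_force: 0.0
```

```bash
python3 - <<'E'
from h import *
save("wrist","w0.png")
s=read_state();print(s["tool_pos"],phi(s),s["time"])
for q,z in(("pivot",.062),("handle",.1),("cross_plate",.068),("trigger_rest",.066),("catch",.03),("nest",.012),("pad",.016),("tube",0)):
    for r in tip_of("wrist",q)[:2]: print(q,round(r["score"],2),np.round(r["at"][::-1]),px2w("wrist",r["at"][::-1],z))
E
```

```text
[0.56756084 0.05310775 0.24967009] 2.899979106478409 3.3833
pivot 0.88 [323. 357.] [0.67518128 0.02488427 0.062     ]
pivot 0.59 [286. 231.] [0.55481586 0.02510604 0.062     ]
handle 0.71 [321. 251.] [0.56345495 0.05020201 0.1       ]
cross_plate 0.73 [322. 177.] [0.51982373 0.06107928 0.068     ]
trigger_rest 0.76 [558. 232.] [0.60517941 0.22949039 0.066     ]
catch 0.69 [477. 248.] [0.61980269 0.17789665 0.03      ]
catch 0.41 [321. 250.] [0.5871997  0.04274126 0.03      ]
nest 0.66 [285. 230.] [0.56702181 0.01345759 0.012     ]
nest 0.6 [492. 286.] [0.67198278 0.19562789 0.012     ]
pad 0.87 [304. 232.] [0.57156203 0.0305135  0.016     ]
pad 0.39 [476. 251.] [0.62959946 0.18200701 0.016     ]
tube 0.84 [ 51. 191.] [ 0.47689058 -0.1951713   0.        ]
tube 0.63 [108.   7.] [ 0.35065845 -0.0766615   0.        ]
```

View pics/w0.png

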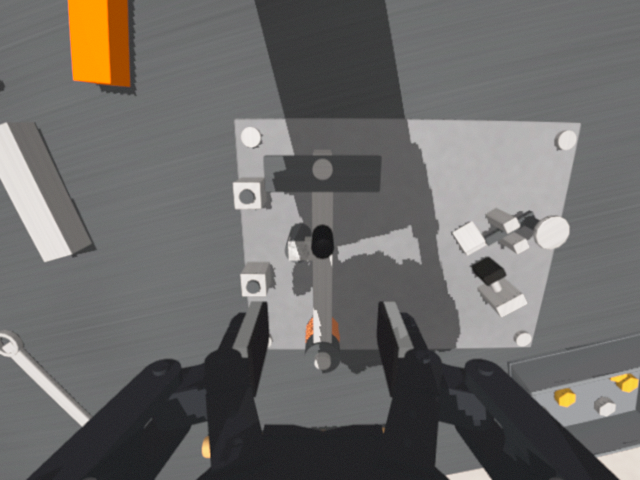

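```bash
sed -i 's/FX=np.array(\[.60511528/FX=np.array([.60261528/' h.py; python3 -c "
from h import *
plan(fx(-30,-39,143),2.902)"
```

```text
[[0, 0, np.float64(-0.0027)], [np.float64(1.1), np.float64(1.1), np.float64(35.7)]]
[[0, 0, np.float64(-0.0027)], [np.float64(1.1), np.float64(1.1), np.float64(35.7)]]
[[0, 0, np.float64(-0.0027)], [np.float64(1.1), np.float64(1.1), np.float64(35.7)]]
t 3.7833 [0.56657781 0.04930634 0.25012161] 2.8937707666544927 [ 0.51651953  0.28116057 -0.11880536] 0.5844843732424289
```

Call:
{"op": "step_arm", "data": {
  "targets": [
    [[0,0,0],[1,0,20],50],
    [[0,0,0],[1,0,20],50],
    [[0,0,0],[0,0,0],50]
  ]
}}

```text
time: 4.03
tool_pos: [0.5621, 0.05, 0.2061]
tcp_rot: [-0.386, -3.111, 0.002]
wrist_force: [-1.3, 0.5, -1.3]
width: 0.583
grip_force: 0.0
```

```bash
python3 - <<'E'
from h import *
for i in range(3):
  read_camera("wrist");s=read_state();print(s["time"],s["tool_pos"],phi(s))
for r in tip_of("wrist","handle")[:1]: print(round(r["score"],2),np.round(r["at"][::-1]),px2w("wrist",r["at"][::-1],.1))
plan(fx(-30,-39,143),2.902)
E
```

```text
4.0833 [0.56286709 0.05018696 0.20769241] 2.8946599378698847
4.1333 [0.56410384 0.05034195 0.20929856] 2.894838204633003
4.1833 [0.56498954 0.05049855 0.21042525] 2.895006684251316
0.69 [334. 280.] [0.56786316 0.05671561 0.1       ]
[[0, 0, np.float64(-0.0034)], [np.float64(1.0), np.float64(1.2), np.float64(34.0)]]
[[0, 0, np.float64(-0.0034)], [np.float64(1.0), np.float64(1.2), np.float64(34.0)]]
t 4.2333 [0.5655402  0.05061649 0.21109813] 2.895191835443381 [-0.86611418  0.38811793  0.4541103 ] 0.5872066594814522
```

Call:
{"op": "step_arm", "data": {
  "targets": [
    [[0,0,0],[0.7,3,17],50],
    [[0,0,0],[0,0,17],50],
    [[0,0,0],[0,0,17],50],
    [[0,0,0],[0,0,17],50],
    [[0,0,0],[0,0,0],50]
  ]
}}

```text
time: 4.65
tool_pos: [0.5635, 0.0539, 0.1399]
tcp_rot: [-0.385, -3.114, 0.001]
wrist_force: [-1.3, -0.5, 0.2]
width: 0.585
grip_force: 0.0
```

Call:
{"op": "step_arm", "data": {
  "targets": [
    [[0,0,0],[0,0,0],36],
    [[0,0,0],[0,0,0],28]
  ]
}}

```text
time: 4.82
tool_pos: [0.5661, 0.054, 0.1436]
tcp_rot: [0.385, 3.115, 0.001]
wrist_force: [0.8, -0.7, 0.1]
width: 0.337
grip_force: 0.0
```

```bash
python3 - <<'E'
from h import *
save("wrist","w1.png");s=read_state();print(s["time"],s["tool_pos"],phi(s),s["wrist_force"],s["width"],s["grip_force"])
E
```

```text
4.8667 [0.56631296 0.0540219  0.14387633] 2.8957199790975867 [ 0.11576895 -0.30624834  0.26986956] 0.32707368827802336 0.0
```

View pics/w1.png

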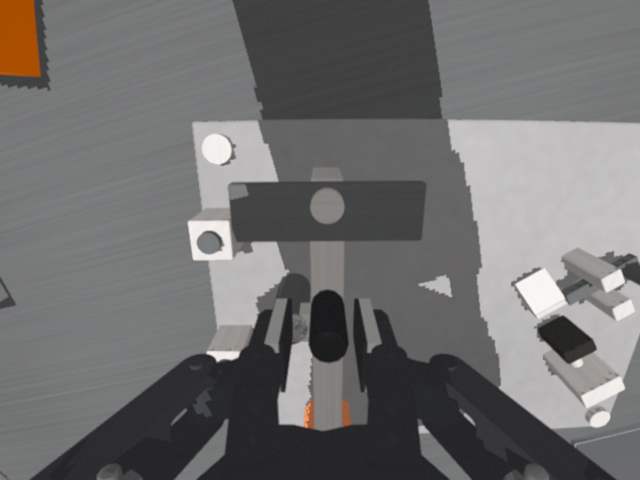

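Call:
{"op": "step_arm", "data": {
  "targets": [
    [[0,0,0],[0,2.5,0],10],
    [[0,0,0],[0,0,0],10],
    [[0,0,0],[0,0,0],10]
  ],
  "grip_force": 40
}}

```text
time: 5.12
tool_pos: [0.5667, 0.0563, 0.1438]
tcp_rot: [0.384, 3.115, -0.0]
wrist_force: [-1.7, -2.1, 6.7]
width: 0.169
grip_force: 39.1
```

```bash
python3 - <<'E'
from h import *
s=read_state();print(s["time"],s["tool_pos"],phi(s),s["wrist_force"],s["width"],s["grip_force"])
E
```

```text
5.1167 [0.56669955 0.05631324 0.14381618] 2.896262783775194 [-1.70118019 -2.07558335  6.65589447] 0.1694353895411721 39.12781834602356
```

Call:
{"op": "step_arm", "data": {
  "targets": [
    [[0,0,0.06],[-0.2,6.9,0],10],
    [[0,0,0.06],[-0.2,6.9,0],10],
    [[0,0,0.06],[-0.2,6.9,0],10],
    [[0,0,0.06],[-0.2,6.9,0],10],
    [[0,0,0.06],[-0.2,6.9,0],10]
  ]
}}

```text
time: 5.53
tool_pos: [0.5794, 0.0874, 0.1438]
tcp_rot: [0.85, 3.023, -0.003]
wrist_force: [-3.3, -5.9, 7.5]
width: 0.171
grip_force: 39.4
```

Call:
{"op": "step_arm", "data": {
  "targets": [
    [[0,0,0.06],[-0.2,6.9,0],10],
    [[0,0,0.06],[-0.2,6.9,0],10],
    [[0,0,0.06],[-0.2,6.9,0],10],
    [[0,0,0.06],[-0.2,6.9,0],10],
    [[0,0,0],[0,0,0],10]
  ]
}}

```text
time: 5.95
tool_pos: [0.5966, 0.1095, 0.1438]
tcp_rot: [1.205, 2.9, -0.002]
wrist_force: [-4.2, -5.8, 10.0]
width: 0.17
grip_force: 39.9
```

```bash
cat >> h.py <<'E'
def lev():
    s=read_state();p=np.array(s["tool_pos"]);P=fx(85,-40);d=p-P
    th=np.pi+FX[2]-np.arctan2(d[1],d[0]);th=(th+np.pi)%(2*np.pi)-np.pi
    u=d[:2]/np.linalg.norm(d[:2]);f=np.array(s["wrist_force"])
    print("t%.2f th %.3f r %.1f z %.4f phi %.3f Ftang %.1f Frad %.1f Fz %.1f w %.3f g %.0f"%(s["time"],th,1000*np.hypot(d[0],d[1]),p[2],phi(s),f[:2]@[u[1],-u[0]],f[:2]@u,f[2],s["width"],s["grip_force"]))
E
python3 -c "
from h import *
lev()"
```

```text
t5.95 th 0.578 r 115.6 z 0.1438 phi 2.354 Ftang -7.1 Frad -1.4 Fz 10.0 w 0.170 g 40
```

Call:
{"op": "step_arm", "data": {
  "targets": [
    [[0,0,0.03],[-0.05,3.45,0],10],
    [[0,0,0.03],[-0.05,3.45,0],10],
    [[0,0,0.03],[-0.05,3.45,0],10],
    [[0,0,0.03],[-0.05,3.45,0],10],
    [[0,0,0],[0,0,0],10]
  ]
}}

```text
time: 6.37
tool_pos: [0.6064, 0.1182, 0.1438]
tcp_rot: [1.375, 2.824, -0.002]
wrist_force: [-5.2, -5.7, 9.0]
width: 0.169
grip_force: 39.9
```

Call:
{"op": "step_arm", "data": {
  "targets": [
    [[0,0,0.015],[0,1.73,0],10],
    [[0,0,0.015],[0,1.73,0],10],
    [[0,0,0.015],[0,1.73,0],10]
  ]
}}

```text
time: 6.62
tool_pos: [0.6102, 0.121, 0.1438]
tcp_rot: [1.438, 2.793, -0.003]
wrist_force: [-4.7, -6.2, 9.4]
width: 0.171
grip_force: 39.9
```

Call:
{"op": "step_arm", "data": {
  "targets": [
    [[0,0,0.015],[0,1.73,0],10],
    [[0,0,0.015],[0,1.73,0],10],
    [[0,0,0.015],[0,1.73,0],10]
  ]
}}

```text
time: 6.87
tool_pos: [0.6143, 0.124, 0.1438]
tcp_rot: [1.5, 2.76, -0.003]
wrist_force: [-5.5, -6.1, 9.8]
width: 0.173
grip_force: 39.9
```

```bash
python3 -c "
from h import *
lev()"
```

```text
t6.87 th 0.776 r 116.3 z 0.1438 phi 2.146 Ftang -7.9 Frad -2.3 Fz 9.8 w 0.173 g 40
```

Call:
{"op": "step_arm", "data": {
  "targets": [
    [[0,0,0.012],[0,1.38,0],10],
    [[0,0,0.012],[0,1.38,0],10],
    [[0,0,0],[0,0,0],10]
  ]
}}

```text
time: 7.12
tool_pos: [0.6167, 0.1255, 0.1438]
tcp_rot: [1.533, 2.741, -0.003]
wrist_force: [-6.0, -6.1, 8.5]
width: 0.174
grip_force: 39.9
```

Call:
{"op": "step_arm", "data": {
  "targets": [
    [[0,0,0.012],[0,1.38,0],10],
    [[0,0,0.012],[0,1.38,0],10],
    [[0,0,0],[0,0,0],10]
  ]
}}

```text
time: 7.37
tool_pos: [0.619, 0.1269, 0.1438]
tcp_rot: [1.566, 2.723, -0.003]
wrist_force: [-4.7, -5.6, 10.4]
width: 0.172
grip_force: 39.9
```

Call:
{"op": "step_arm", "data": {
  "targets": [
    [[0,0,0.012],[0,1.38,0],10],
    [[0,0,0.012],[0,1.38,0],10],
    [[0,0,0],[0,0,0],10]
  ]
}}

```text
time: 7.62
tool_pos: [0.6214, 0.1282, 0.1438]
tcp_rot: [1.599, 2.704, -0.004]
wrist_force: [-6.3, -6.7, 10.1]
width: 0.174
grip_force: 39.9
```

Call:
{"op": "step_arm", "data": {
  "targets": [
    [[0,0,0.012],[0,1.38,0],10],
    [[0,0,0.012],[0,1.38,0],10],
    [[0,0,0],[0,0,0],10]
  ]
}}

```text
time: 7.87
tool_pos: [0.6237, 0.1295, 0.1438]
tcp_rot: [1.631, 2.685, -0.004]
wrist_force: [-6.2, -6.2, 10.9]
width: 0.172
grip_force: 40.0
```

```bash
python3 -c "
from h import *
lev()"
```

```text
t7.87 th 0.869 r 116.5 z 0.1438 phi 2.050 Ftang -8.3 Frad -2.7 Fz 10.9 w 0.172 g 40
```

Call:
{"op": "step_arm", "data": {
  "targets": [
    [[0,0,0.015],[0,1.73,0],10],
    [[0,0,0.015],[0,1.73,0],10],
    [[0,0,0],[0,0,0],10]
  ]
}}

```text
time: 8.12
tool_pos: [0.6262, 0.1308, 0.1438]
tcp_rot: [-1.671, -2.66, 0.006]
wrist_force: [-8.1, -7.0, 11.2]
width: 0.176
grip_force: 40.2
```

Call:
{"op": "step_arm", "data": {
  "targets": [
    [[0,0,0.015],[0,1.73,0],10],
    [[0,0,0.015],[0,1.73,0],10],
    [[0,0,0],[0,0,0],10]
  ]
}}

```text
time: 8.37
tool_pos: [0.6291, 0.1322, 0.1438]
tcp_rot: [-1.71, -2.634, 0.007]
wrist_force: [-8.3, -7.9, 12.4]
width: 0.174
grip_force: 40.3
```

Call:
{"op": "step_arm", "data": {
  "targets": [
    [[0,0,0.015],[0,1.73,0],10],
    [[0,0,0.015],[0,1.73,0],10],
    [[0,0,0],[0,0,0],10]
  ]
}}

```text
time: 8.62
tool_pos: [0.632, 0.1335, 0.1438]
tcp_rot: [-1.749, -2.608, 0.007]
wrist_force: [-9.1, -7.0, 13.1]
width: 0.173
grip_force: 40.3
```

```bash
python3 -c "
from h import *
lev()"
```

```text
t8.62 th 0.948 r 116.8 z 0.1438 phi 1.960 Ftang -11.0 Frad -3.1 Fz 13.1 w 0.173 g 40
```

Call:
{"op": "step_arm", "data": {
  "targets": [
    [[0,0,0.012],[0,1.38,0],10],
    [[0,0,0.012],[0,1.38,0],10],
    [[0,0,0],[0,0,0],10]
  ]
}}

```text
time: 8.87
tool_pos: [0.6351, 0.1348, 0.1438]
tcp_rot: [-1.781, -2.588, 0.005]
wrist_force: [-4.8, -6.1, 8.9]
width: 0.179
grip_force: 39.8
```

Call:
{"op": "step_arm", "data": {
  "targets": [
    [[0,0,0.012],[0,1.38,0],10],
    [[0,0,0.012],[0,1.38,0],10],
    [[0,0,0],[0,0,0],10]
  ]
}}

```text
time: 9.12
tool_pos: [0.6375, 0.1356, 0.1438]
tcp_rot: [-1.812, -2.566, 0.006]
wrist_force: [-9.2, -6.4, 11.5]
width: 0.17
grip_force: 40.2
```

```bash
python3 -c "
from h import *
lev()"
```

```text
t9.12 th 0.998 r 116.9 z 0.1438 phi 1.912 Ftang -10.8 Frad -3.0 Fz 11.5 w 0.170 g 40
```

Call:
{"op": "step_arm", "data": {
  "targets": [
    [[0,0,0.012],[0,1.38,0],10],
    [[0,0,0.012],[0,1.38,0],10],
    [[0,0,0],[0,0,0],10]
  ]
}}

```text
time: 9.37
tool_pos: [0.6401, 0.1365, 0.1438]
tcp_rot: [-1.842, -2.544, 0.006]
wrist_force: [-7.4, -7.2, 12.0]
width: 0.172
grip_force: 40.2
```

Call:
{"op": "step_arm", "data": {
  "targets": [
    [[0,0,0.012],[0,1.38,0],10],
    [[0,0,0.012],[0,1.38,0],10],
    [[0,0,0],[0,0,0],10]
  ]
}}

```text
time: 9.62
tool_pos: [0.6426, 0.1374, 0.1438]
tcp_rot: [-1.873, -2.521, 0.007]
wrist_force: [-9.0, -6.2, 12.3]
width: 0.171
grip_force: 40.2
```

```bash
python3 -c "
from h import *
lev()"
```

```text
t9.62 th 1.045 r 117.0 z 0.1438 phi 1.864 Ftang -10.4 Frad -3.4 Fz 12.3 w 0.171 g 40
```

Sliding on the bolt's top. Small steps now.

Call:
{"op": "step_arm", "data": {
  "targets": [
    [[0,0,0.01],[0,1.15,0],10],
    [[0,0,0.01],[0,1.15,0],10],
    [[0,0,0],[0,0,0],10]
  ]
}}

```text
time: 9.87
tool_pos: [0.6452, 0.1381, 0.1438]
tcp_rot: [-1.898, -2.503, 0.005]
wrist_force: [-7.7, -7.0, 11.5]
width: 0.174
grip_force: 40.1
```

Call:
{"op": "step_arm", "data": {
  "targets": [
    [[0,0,0.01],[0,1.15,0],10],
    [[0,0,0],[0,0,0],10],
    [[0,0,0],[0,0,0],10]
  ]
}}

```text
time: 10.12
tool_pos: [0.6462, 0.1384, 0.1438]
tcp_rot: [-1.91, -2.494, 0.005]
wrist_force: [-7.6, -6.3, 11.3]
width: 0.172
grip_force: 40.1
```

```bash
python3 -c "
from h import *
lev()"
```

```text
t10.12 th 1.076 r 117.1 z 0.1438 phi 1.834 Ftang -9.0 Frad -4.2 Fz 11.3 w 0.172 g 40
```

Call:
{"op": "step_arm", "data": {
  "targets": [
    [[0,0,0.01],[0,1.15,0],10],
    [[0,0,0],[0,0,0],10],
    [[0,0,0],[0,0,0],10]
  ]
}}

```text
time: 10.37
tool_pos: [0.6471, 0.1387, 0.1438]
tcp_rot: [-1.922, -2.484, 0.006]
wrist_force: [-8.0, -6.4, 11.8]
width: 0.177
grip_force: 40.2
```

Call:
{"op": "step_arm", "data": {
  "targets": [
    [[0,0,0.01],[0,1.15,0],10],
    [[0,0,0],[0,0,0],10],
    [[0,0,0],[0,0,0],10]
  ]
}}

```text
time: 10.62
tool_pos: [0.6478, 0.1389, 0.1438]
tcp_rot: [-1.934, -2.474, 0.007]
wrist_force: [-10.0, -7.1, 12.7]
width: 0.169
grip_force: 40.4
```

```bash
python3 -c "
from h import *
lev()"
```

```text
t10.62 th 1.091 r 117.1 z 0.1438 phi 1.815 Ftang -11.4 Frad -4.5 Fz 12.7 w 0.169 g 40
```

Call:
{"op": "step_arm", "data": {
  "targets": [
    [[0,0,-0.01],[0,-1.15,0],10],
    [[0,0,-0.01],[0,-1.15,0],10],
    [[0,0,-0.01],[0,-1.15,0],10],
    [[0,0,0],[0,0,0],10]
  ]
}}

```text
time: 10.95
tool_pos: [0.645, 0.1381, 0.1438]
tcp_rot: [-1.897, -2.504, 0.005]
wrist_force: [-7.6, -5.8, 10.0]
width: 0.174
grip_force: 40.0
```

Call:
{"op": "step_arm", "data": {
  "targets": [
    [[0,0,-0.01],[0,-1.15,0],10],
    [[0,0,-0.01],[0,-1.15,0],10],
    [[0,0,0],[0,0,0],10]
  ]
}}

```text
time: 11.2
tool_pos: [0.6444, 0.1379, 0.1438]
tcp_rot: [1.872, 2.52, 0.0]
wrist_force: [-0.5, -4.3, 6.3]
width: 0.174
grip_force: 39.6
```

```bash
python3 -c "
from h import *
lev()"
```

```text
t11.20 th 1.060 r 117.0 z 0.1438 phi 1.864 Ftang -1.6 Frad -4.0 Fz 6.3 w 0.174 g 40
```

Call:
{"op": "step_arm", "data": {
  "targets": [
    [[0,0,0],[0,0,0],45],
    [[0,0,0],[0,0,0],45],
    [[0,0,0],[0,0,-20],60],
    [[0,0,0],[0,0,-30],60],
    [[0,0,0],[0,0,-30],60]
  ]
}}

```text
time: 11.62
tool_pos: [0.6425, 0.1392, 0.2207]
tcp_rot: [-1.871, -2.52, 0.004]
wrist_force: [0.6, 0.0, 0.6]
width: 0.702
grip_force: 0.0
```

```bash
python3 - <<'E'
from h import *
lev()
for q,z in(("handle",.1),("pivot",.062)):
  for c in("wrist","scene","side"):
    read_camera(c)
    for r in tip_of(c,q)[:1]:
      w=px2w(c,r["at"][::-1],z);d=w-fx(85,-40);print(q,c,round(r["score"],2),w,1.0*((np.pi+FX[2]-np.arctan2(d[1],d[0]))%(2*np.pi)))
plan([.481,-.165,.25],3.14)
E
```

```text
t11.62 th 1.048 r 118.7 z 0.2207 phi 1.864 Ftang 0.6 Frad -0.1 Fz 0.6 w 0.702 g 0
handle wrist 0.67 [0.65169073 0.14053642 0.1       ] 1.1261062039535175
handle scene 0.56 [0.64958693 0.13484653 0.1       ] 1.0975485386501085
handle side 0.85 [0.64065224 0.14204105 0.1       ] 1.039937316125795
pivot wrist 0.87 [0.67732564 0.03067105 0.062     ] 1.6187087129574516
pivot scene 0.95 [0.67270971 0.0284607  0.062     ] 0.592649744371053
pivot side 0.72 [0.66802366 0.04148697 0.062     ] 0.891385189566209
[[0, 0, np.float64(-0.116)], [np.float64(-22.2), np.float64(-22.1), np.float64(-2.7)]]
[[0, 0, np.float64(-0.116)], [np.float64(-19.5), np.float64(-24.5), np.float64(-2.7)]]
[[0, 0, np.float64(-0.116)], [np.float64(-16.5), np.float64(-26.6), np.float64(-2.7)]]
[[0, 0, np.float64(-0.116)], [np.float64(-13.3), np.float64(-28.3), np.float64(-2.7)]]
[[0, 0, np.float64(-0.116)], [np.float64(-10.0), np.float64(-29.7), np.float64(-2.7)]]
[[0, 0, np.float64(-0.116)], [np.float64(-6.4), np.float64(-30.6), np.float64(-2.7)]]
[[0, 0, np.float64(-0.116)], [np.float64(-2.9), np.float64(-31.2), np.float64(-2.7)]]
[[0, 0, np.float64(-0.116)], [np.float64(0.8), np.float64(-31.3), np.float64(-2.7)]]
[[0, 0, np.float64(-0.116)], [np.float64(4.4), np.float64(-31.0), np.float64(-2.7)]]
[[0, 0, np.float64(-0.116)], [np.float64(8.0), np.float64(-30.3), np.float64(-2.7)]]
[[0, 0, np.float64(-0.116)], [np.float64(11.4), np.float64(-29.2), np.float64(-2.7)]]
t 12.2167 [0.64321261 0.13885105 0.22069039] 1.8637462109905774 [-0.86681117  0.82292393  0.53078001] 0.6972843860832519
```

Call:
{"op": "step_arm", "data": {
  "targets": [
    [[0,0,-0.116],[-22,-22,-2.7],60],
    [[0,0,-0.116],[-19.5,-24.5,-2.7],60],
    [[0,0,-0.116],[-16.5,-26.6,-2.7],60],
    [[0,0,-0.116],[-13.3,-28.3,-2.7],60],
    [[0,0,-0.116],[-10,-29.7,-2.7],60]
  ]
}}

```text
time: 12.63
tool_pos: [0.5691, 0.0001, 0.2351]
tcp_rot: [-1.065, -2.955, 0.0]
wrist_force: [0.0, 0.0, 0.4]
width: 0.704
grip_force: 0.0
```

Call:
{"op": "step_arm", "data": {
  "targets": [
    [[0,0,-0.116],[-6.4,-30.6,-2.7],60],
    [[0,0,-0.116],[-2.9,-31.2,-2.7],60],
    [[0,0,-0.116],[0.8,-31.3,-2.7],60],
    [[0,0,-0.116],[4.4,-31,-2.7],60],
    [[0,0,-0.116],[8,-30.3,-2.7],60]
  ]
}}

```text
time: 13.05
tool_pos: [0.4953, -0.1382, 0.2489]
tcp_rot: [-0.176, -3.137, 0.0]
wrist_force: [0.4, 0.1, -0.2]
width: 0.701
grip_force: 0.0
```

Call:
{"op": "step_arm", "data": {
  "targets": [
    [[0,0,-0.116],[11.4,-29.2,-2.7],60],
    [[0,0,0],[0,0,0],60],
    [[0,0,0],[0,0,0],60],
    [[0,0,0],[0,0,0],60]
  ]
}}

```text
time: 13.38
tool_pos: [0.4816, -0.1646, 0.2515]
tcp_rot: [0.007, 3.141, 0.001]
wrist_force: [0.5, 0.6, -0.6]
width: 0.704
grip_force: 0.0
```

```bash
cat >> h.py <<'E'
def tube(z=.03):
    for o in cut_out("wrist","tube")[:3]:
        v=np.argwhere(np.array(o["region"]))[:,::-1].astype(float)
        w=np.array([px2w("wrist",t,z) for t in v[::11]])[:,:2].astype(np.float32)*1000
        print("tube",round(o["score"],2),np.round(o["extent"]),cv2.minAreaRect(w))
    for r in tip_of("wrist","tube")[:2]: print(round(r["score"],2),r["at"][::-1],px2w("wrist",r["at"][::-1],z-.03))
E
python3 - <<'E'
from h import *
save("wrist","w2.png");s=read_state();print(s["time"],s["tool_pos"],phi(s))
tube()
c=calibration("wrist");print(-np.array(c["R"]).T@np.array(c["t"]))
E
```

```text
13.4333 [ 0.48174236 -0.16417069  0.25139006] 3.1387204336531527
tube 0.96 [389.   0. 494. 146.] ((357.7144470214844, -74.95452880859375), (35.81122589111328, 113.88906860351562), 70.57736206054688)
tube 0.92 [274. 150. 316. 288.] ((479.2110595703125, -188.07232666015625), (121.97482299804688, 31.41832160949707), 1.862257719039917)
tube 0.81 [210.   0. 292. 112.] ((344.6839904785156, -216.69224548339844), (85.55298614501953, 31.757152557373047), 19.81239128112793)
0.9 [297.3, 216.0] [ 0.48095144 -0.18774618  0.        ]
0.82 [246.7, 34.4] [ 0.32657067 -0.22592771  0.        ]
[ 0.39769791 -0.16372924  0.32091004]
```

View pics/w2.png

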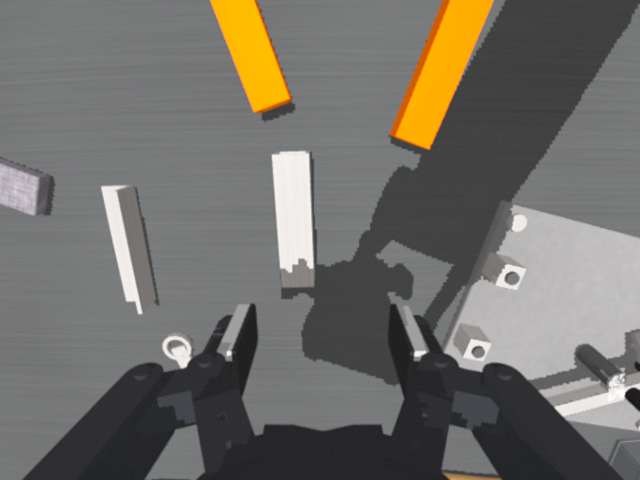

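Call:
{"op": "step_arm", "data": {
  "targets": [
    [[0,0,-0.035],[2,-12,30],60],
    [[0,0,0],[0,-12,38],60],
    [[0,0,0],[0,0,38],60],
    [[0,0,0],[0,0,30],60],
    [[0,0,0],[0,0,10],60]
  ]
}}

```text
time: 13.95
tool_pos: [0.4769, -0.1863, 0.1005]
tcp_rot: [0.053, -3.133, -0.006]
wrist_force: [-0.6, 0.7, -0.6]
width: 0.704
grip_force: 0.0
```

```bash
python3 - <<'E'
from h import *
read_camera("wrist");s=read_state();print(s["time"],s["tool_pos"],phi(s));tube()
E
```

```text
14.0 [ 0.47689544 -0.18636671  0.10052625] -3.107333102599571
tube 0.96 [490.   0. 640. 199.] ((378.80291748046875, -86.576171875), (44.60000991821289, 74.24612426757812), 70.61249542236328)
tube 0.79 [207.   0. 321. 114.] ((366.9952697753906, -211.51751708984375), (42.16506576538086, 30.48946762084961), 19.158935546875)Traceback (most recent call last):
  File "<stdin>", line 2, in <module>
  File "h.py", line 41, in tube
    w=np.array([px2w("wrist",t,z) for t in v[::11]])[:,:2].astype(np.float32)*1000
                ~~~~^^^^^^^^^^^^^
  File "h.py", line 4, in px2w
    c=calibration(cam);K=np.array(c["camera_matrix"]);d=np.array(c["dist_coeffs"]);R=np.array(c["R"]);t=np.array(c["t"])
ValueError: time passes only in moves, steps and waits
```

Call:
{"op": "step_arm", "data": {
  "targets": [
    [[0,0,0],[0,-1,12],60],
    [[0,0,0],[0,0,11],60],
    [[0,0,0],[0,0,0],45],
    [[0,0,0],[0,0,0],25]
  ]
}}

```text
time: 14.38
tool_pos: [0.4802, -0.1897, 0.0829]
tcp_rot: [-0.052, 3.141, -0.0]
wrist_force: [0.4, 0.1, 0.2]
width: 0.433
grip_force: 0.0
```

Call:
{"op": "step_arm", "data": {
  "targets": [
    [[0,0,0],[0,0,0],20],
    [[0,0,0],[0,0,0],20],
    [[0,0,0],[0,0,0],20],
    [[0,0,0],[0,0,0],20]
  ],
  "grip_force": 50
}}

```text
time: 14.72
tool_pos: [0.4806, -0.1899, 0.0835]
tcp_rot: [-0.052, 3.14, -0.001]
wrist_force: [1.0, 0.3, 3.8]
width: 0.344
grip_force: 50.9
```

```bash
sed -i 's/^def px2w/import functools\n_cal=calibration\ndef calibration(cam,_c={}):\n    k=(cam,float(read_state()["time"]))\n    if k not in _c: _c[k]=_cal(cam)\n    return _c[k]\ndef px2w/' h.py; python3 - <<'E'
from h import *
lev();print(read_state()["tool_pos"],fx(-15,-68))
E
```

```text
t14.72 th -1.074 r 290.4 z 0.0835 phi -3.108 Ftang -0.5 Frad -0.9 Fz 3.8 w 0.344 g 51
[ 0.48057838 -0.18993945  0.08350189] [0.57191358 0.02169496 0.        ]
```

Call:
{"op": "step_arm", "data": {
  "targets": [
    [[0,0,0],[0,0,-20],20],
    [[0,0,0],[0,0,-30],20],
    [[0,0,0],[0,0,-30],20],
    [[0,0,0],[0,0,0],20]
  ]
}}

```text
time: 15.05
tool_pos: [0.4831, -0.1912, 0.1683]
tcp_rot: [-0.052, 3.132, -0.007]
wrist_force: [2.1, -0.7, -2.2]
width: 0.339
grip_force: 50.6
```

```bash
python3 - <<'E'
from h import *
lev();s=read_state()
import h
_p=h.phi; h.phi=lambda s:_p(s)%(2*np.pi)
plan([.5715,.0205,.165],2.902)
E
```

```text
t15.05 th -1.083 r 289.7 z 0.1683 phi -3.108 Ftang -2.0 Frad -0.9 Fz -2.2 w 0.339 g 51
[[0, 0, np.float64(0.0455)], [np.float64(-15.9), np.float64(34.8), np.float64(0.5)]]
[[0, 0, np.float64(0.0455)], [np.float64(-14.3), np.float64(35.5), np.float64(0.5)]]
[[0, 0, np.float64(0.0455)], [np.float64(-12.7), np.float64(36.1), np.float64(0.5)]]
[[0, 0, np.float64(0.0455)], [np.float64(-11.0), np.float64(36.6), np.float64(0.5)]]
[[0, 0, np.float64(0.0455)], [np.float64(-9.3), np.float64(37.1), np.float64(0.5)]]
[[0, 0, np.float64(0.0455)], [np.float64(-7.6), np.float64(37.5), np.float64(0.5)]]
t 15.05 [ 0.48314914 -0.19121349  0.16826229] 3.174824892658733 [ 2.11428836 -0.68619118 -2.22983229] 0.338574556947302
```

Call:
{"op": "step_arm", "data": {
  "targets": [
    [[0,0,0.0455],[-16,34.5,0],20],
    [[0,0,0.0455],[-14.5,35,0],20],
    [[0,0,0.0455],[-13,36,0],20],
    [[0,0,0.0455],[-11,36.5,0],20],
    [[0,0,0.0455],[-9.5,37,0],20]
  ]
}}

```text
time: 15.47
tool_pos: [0.5538, -0.0128, 0.1613]
tcp_rot: [-0.309, -3.125, 0.0]
wrist_force: [-0.1, -0.0, -2.9]
width: 0.337
grip_force: 50.7
```

Call:
{"op": "step_arm", "data": {
  "targets": [
    [[0,0,0.0455],[-8,37,0],20],
    [[0,0,0],[0,0,0],20],
    [[0,0,0],[0,0,0],20],
    [[0,0,0],[0,0,0],20]
  ]
}}

```text
time: 15.8
tool_pos: [0.5683, 0.0205, 0.1612]
tcp_rot: [-0.373, -3.117, 0.001]
wrist_force: [-0.1, 0.1, -3.1]
width: 0.339
grip_force: 51.1
```

```bash
python3 - <<'E'
from h import *
im=save("wrist","w3.png");s=read_state();print(s["time"],s["tool_pos"],phi(s))
for n,X in dict(blk1=(-55,-101,42),blk2=(25,-101,42),cA=(-115,-115,12),cD=(-115,185,12),b1f=(-55,-90,42),b2f=(25,-90,42)).items(): print(n,np.round(proj("wrist",fx(*X))[0]))
tube(.03)
E
```

```text
15.85 [0.56818309 0.01988063 0.16138205] 2.902073240841481
blk1 [268. 214.]
blk2 [275. 336.]
cA [248. 102.]
cD [722. 114.]
b1f [288. 214.]
b2f [292. 336.]
tube 0.97 [ 22.   0. 110.  57.] ((404.3831481933594, -80.13060760498047), (47.068565368652344, 28.0564022064209), 70.13621520996094)
0.86 [322.3, 302.0] [0.60908977 0.00897161 0.        ]
```

View pics/w3.png

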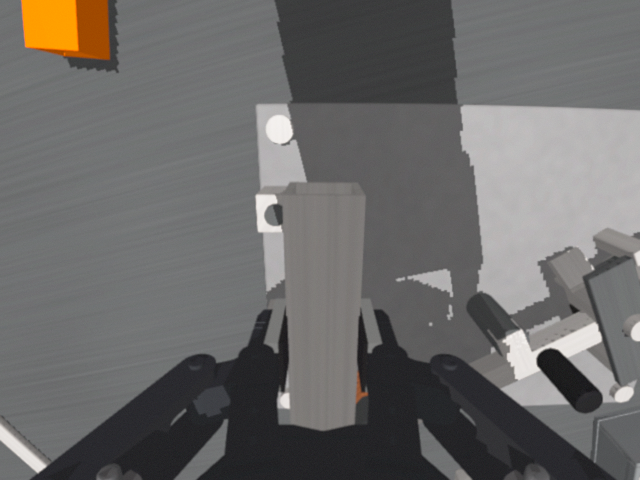

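```bash
python3 - <<'E'
from h import *
read_camera("wrist")
K=px2w("wrist",(257,104),.012);print("corner",K,fx(-115,-115)); b=px2w("wrist",(273,214),.042);print("blk",b,fx(-55,-101))
s=read_state();d=s["tool_pos"]-fx(0,0);c,w=np.cos(FX[2]),np.sin(FX[2]);print("tcp in fx",1000*(c*d[0]+w*d[1]),1000*(-w*d[0]+c*d[1]),s["tool_pos"])
for p in(K,b):
  d=p-fx(0,0);print(1000*(c*d[0]+w*d[1]),1000*(-w*d[0]+c*d[1]))
E
```

```text
corner [0.46637631 0.00436881 0.012     ] [ 4.63619032e-01 -2.43372859e-04  0.00000000e+00]
blk [0.52679682 0.00082651 0.042     ] [ 0.52522748 -0.0008751   0.        ]
tcp in fx -17.59768094782162 -71.19857538218037 [0.56863133 0.01920385 0.16211935]
-113.41543839974746 -109.86541514132277
-53.87907872138714 -98.97469754445854
```

Call:
{"op": "step_arm", "data": {
  "targets": [
    [[0,0,0],[-4,6,20],20],
    [[0,0,0],[0,0,20],20],
    [[0,0,0],[0,0,12],20],
    [[0,0,0],[0,0,6],20],
    [[0,0,0],[0,0,0],20]
  ]
}}

```text
time: 16.42
tool_pos: [0.5729, 0.0246, 0.1026]
tcp_rot: [-0.377, -3.115, 0.001]
wrist_force: [-0.4, -0.2, -4.2]
width: 0.334
grip_force: 51.0
```

Call:
{"op": "step_arm", "data": {
  "targets": [
    [[0,0,0],[0,0,0],20],
    [[0,0,0],[0,0,0],20],
    [[0,0,0],[0,0,0],20]
  ]
}}

```text
time: 16.67
tool_pos: [0.5756, 0.0252, 0.1059]
tcp_rot: [0.376, 3.117, 0.0]
wrist_force: [-0.1, -0.3, -3.3]
width: 0.336
grip_force: 51.0
```

Call:
{"op": "step_arm", "data": {
  "targets": [
    [[0,0,0],[0,0,2],20],
    [[0,0,0],[0,0,2],20],
    [[0,0,0],[0,0,2],20],
    [[0,0,0],[0,0,2],20],
    [[0,0,0],[0,0,0],20]
  ]
}}

```text
time: 17.08
tool_pos: [0.5742, 0.0254, 0.096]
tcp_rot: [-0.376, -3.118, 0.0]
wrist_force: [0.1, 0.5, -3.3]
width: 0.34
grip_force: 51.0
```

Call:
{"op": "step_arm", "data": {
  "targets": [
    [[0,0,0],[0,0,1],20],
    [[0,0,0],[0,0,1],20],
    [[0,0,0],[0,0,0],20]
  ]
}}

```text
time: 17.33
tool_pos: [0.5745, 0.0254, 0.0955]
tcp_rot: [-0.376, -3.118, 0.0]
wrist_force: [-3.3, -0.2, 4.0]
width: 0.339
grip_force: 51.9
```

Call:
{"op": "step_arm", "data": {
  "targets": [
    [[0,0,0],[0,0,0],36],
    [[0,0,0],[0,0,0],45],
    [[0,0,0],[0,0,0],50],
    [[0,0,0],[0,0,0],50]
  ]
}}

```text
time: 17.67
tool_pos: [0.5751, 0.0253, 0.0949]
tcp_rot: [0.376, 3.118, 0.0]
wrist_force: [0.3, -0.7, 0.7]
width: 0.584
grip_force: 0.0
```

Call:
{"op": "step_arm", "data": {
  "targets": [
    [[0,0,0],[0,0,-20],50],
    [[0,0,0],[0,0,-40],50],
    [[0,0,0],[0,0,-40],50],
    [[0,0,0],[0,0,-30],50],
    [[0,0,0],[0,0,0],50]
  ]
}}

```text
time: 18.08
tool_pos: [0.5792, 0.0253, 0.2331]
tcp_rot: [0.374, 3.105, 0.003]
wrist_force: [1.2, -0.7, 0.2]
width: 0.582
grip_force: 0.0
```

```bash
python3 - <<'E'
from h import *
im=save("wrist","w4.png");s=read_state();print(s["time"],s["tool_pos"],phi(s))
tube(.042)
for q,z in(("trigger_rest",.066),("handle",.1),("pivot",.062)):
  for c in("wrist","scene","side"):
    if c!="wrist":read_camera(c)
    for r in tip_of(c,q)[:1]: print(q,c,round(r["score"],2),np.round(r["at"][::-1]),px2w(c,r["at"][::-1],z))
print(fx(85-215*np.cos(1),-40+215*np.sin(1),66))
E
```

```text
18.1333 [0.57775706 0.02534459 0.22983796] 2.9018138535955753
tube 0.91 [300. 146. 341. 297.] ((566.0094604492188, 26.193191528320312), (29.207365036010742, 118.50489807128906), 75.74713134765625)
tube 0.65 [ 79.   0. 147.  56.] ((401.4921569824219, -72.58534240722656), (41.310516357421875, 33.24920654296875), 71.14012145996094)Traceback (most recent call last):
  File "<stdin>", line 3, in <module>
  File "h.py", line 47, in tube
    w=np.array([px2w("wrist",t,z) for t in v[::11]])[:,:2].astype(np.float32)*1000
                ~~~~^^^^^^^^^^^^^
  File "h.py", line 10, in px2w
    c=calibration(cam);K=np.array(c["camera_matrix"]);d=np.array(c["dist_coeffs"]);R=np.array(c["R"]);t=np.array(c["t"])
  File "h.py", line 6, in calibration
    k=(cam,float(read_state()["time"]))
                 ~~~~~~~~~~^^
ValueError: time passes only in moves, steps and waits
```

View pics/w4.png

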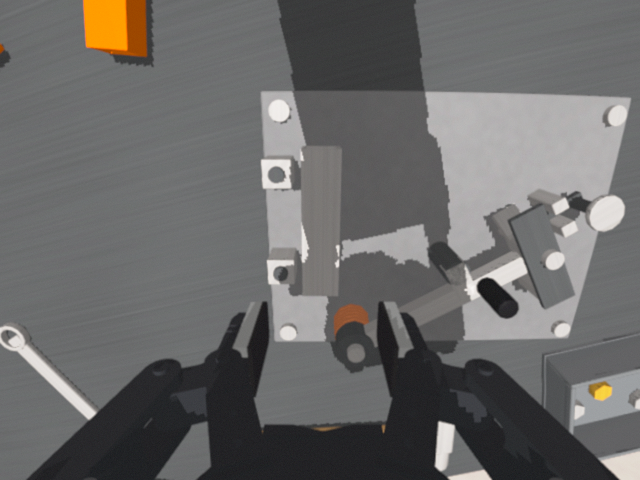

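```bash
python3 - <<'E'
from h import *
read_camera("wrist");s=read_state();print(s["time"],s["tool_pos"],phi(s))
r=tip_of("wrist","trigger_rest")[0]["at"][::-1];print(r)
for uv in(r,(605,213)): print(px2w("wrist",uv,.066))
read_camera("scene");r=tip_of("scene","trigger_rest")[0]["at"][::-1];u=tip_of("side","trigger_rest")
print(r,px2w("scene",r,.066),fx(85-215*np.cos(1),-40+215*np.sin(1),66)+[.002,.003,0])
t=[.607,.2295,.19];plan(t,phi(s))
E
```

```text
18.2333 [0.57462068 0.02533242 0.22473233] 2.9018183974408904
[614.9, 222.1]
[0.6012637  0.22995427 0.066     ]
[0.5927533  0.22249439 0.066     ]
[394.4, 214.8] [0.60430094 0.23001728 0.066     ] [0.60776547 0.23148317 0.066     ]
[[0, 0, np.float64(-0.0)], [np.float64(2.6), np.float64(34.4), np.float64(5.4)]]
[[0, 0, np.float64(-0.0)], [np.float64(2.6), np.float64(34.4), np.float64(5.4)]]
[[0, 0, np.float64(-0.0)], [np.float64(2.6), np.float64(34.4), np.float64(5.4)]]
[[0, 0, np.float64(-0.0)], [np.float64(2.6), np.float64(34.4), np.float64(5.4)]]
[[0, 0, np.float64(-0.0)], [np.float64(2.6), np.float64(34.4), np.float64(5.4)]]
[[0, 0, np.float64(-0.0)], [np.float64(2.6), np.float64(34.4), np.float64(5.4)]]
t 18.4333 [0.57338891 0.0253215  0.22229355] 2.9017779620035156 [-0.34578305  0.63331653  0.11305838] 0.5881248313698577
```

Call:
{"op": "step_arm", "data": {
  "targets": [
    [[0,0,0],[3,34,0],0],
    [[0,0,0],[3,34,0],0],
    [[0,0,0],[3,34,0],0],
    [[0,0,0],[3,34,0],0],
    [[0,0,0],[3,34,5],0]
  ]
}}

```text
time: 18.85
tool_pos: [0.6005, 0.1954, 0.2189]
tcp_rot: [-0.376, -3.118, 0.001]
wrist_force: [0.8, -0.5, 0.3]
width: -0.002
grip_force: 0.0
```

Call:
{"op": "step_arm", "data": {
  "targets": [
    [[0,0,0],[3,35,5],0],
    [[0,0,0],[0,0,5],0],
    [[0,0,0],[0,0,5],0],
    [[0,0,0],[0,0,0],0],
    [[0,0,0],[0,0,0],0]
  ]
}}

```text
time: 19.27
tool_pos: [0.605, 0.2275, 0.203]
tcp_rot: [-0.376, -3.116, 0.003]
wrist_force: [-0.2, -0.2, 0.1]
width: -0.001
grip_force: 0.0
```

```bash
python3 - <<'E'
from h import *
im=save("wrist","w5.png");s=read_state();print(s["time"],s["tool_pos"],phi(s),s["width"])
r=tip_of("wrist","trigger_rest")
for o in r[:2]: print(o["score"],o["at"][::-1],px2w("wrist",o["at"][::-1],.066))
print("tip proj",proj("wrist",np.array(s["tool_pos"])-[0,0,.073]),proj("wrist",[s["tool_pos"][0],s["tool_pos"][1],.066]))
E
```

```text
19.3167 [0.60539941 0.22738283 0.20371131] 2.9005148685345605 0.0008848694591864605
0.97 [332.1, 262.7] [0.6079382  0.23313241 0.066     ]
tip proj [[322.38352131 312.78198682]] [[322.49904917 261.12901552]]
```

View pics/w5.png

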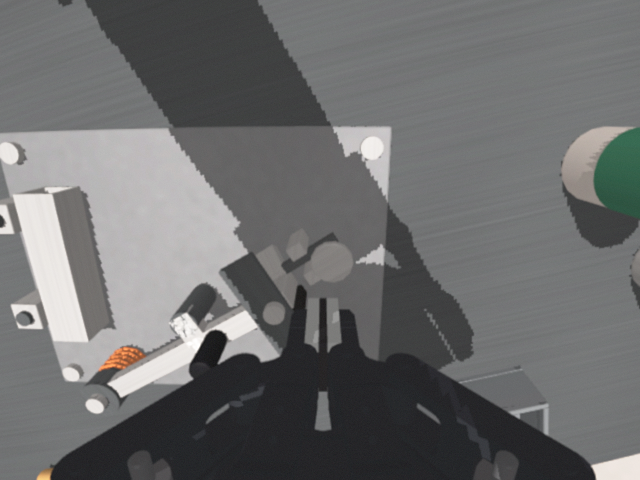

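Call:
{"op": "step_arm", "data": {
  "targets": [
    [[0,0,0],[0,6,10],0],
    [[0,0,0],[0,0,20],0],
    [[0,0,0],[0,0,18],0],
    [[0,0,0],[0,0,6],0],
    [[0,0,0],[0,0,0],0]
  ]
}}

```text
time: 19.78
tool_pos: [0.6058, 0.2337, 0.1479]
tcp_rot: [-0.376, -3.115, 0.003]
wrist_force: [-0.2, -0.1, 0.3]
width: -0.002
grip_force: 0.0
```

Call:
{"op": "step_arm", "data": {
  "targets": [
    [[0,0,0],[0,0,0],0],
    [[0,0,0],[0,0,0],0]
  ]
}}

```text
time: 19.95
tool_pos: [0.6081, 0.2347, 0.1517]
tcp_rot: [0.376, 3.117, 0.001]
wrist_force: [-0.2, -0.1, -0.0]
width: 0.001
grip_force: 0.0
```

Call:
{"op": "step_arm", "data": {
  "targets": [
    [[0,0,0],[0,0,4],0],
    [[0,0,0],[0,0,4],0],
    [[0,0,0],[0,0,4],0],
    [[0,0,0],[0,0,3],0],
    [[0,0,0],[0,0,0],0]
  ]
}}

```text
time: 20.37
tool_pos: [0.6077, 0.2348, 0.1358]
tcp_rot: [0.376, 3.118, 0.001]
wrist_force: [-0.1, -0.7, 0.9]
width: 0.0
grip_force: 0.6
```

Call:
{"op": "step_arm", "data": {
  "targets": [
    [[0,0,0],[0,0,2],0],
    [[0,0,0],[0,0,2],0],
    [[0,0,0],[0,0,2],0],
    [[0,0,0],[0,0,1],0],
    [[0,0,0],[0,0,0],0]
  ]
}}

```text
time: 20.78
tool_pos: [0.6077, 0.2348, 0.1289]
tcp_rot: [0.376, 3.118, 0.001]
wrist_force: [0.6, 1.1, 3.0]
width: 0.002
grip_force: 1.5
```

```bash
python3 - <<'E'
from h import *
s=read_state();print(s["time"],s["tool_pos"],s["wrist_force"])
read_camera("scene");r=tip_of("scene","handle")[0];print(r,px2w("scene",r["at"][::-1],.1),fx(-30,-40))
E
```

```text
20.7833 [0.60771525 0.23482881 0.12890834] [0.59919316 1.10707506 2.97854042]
{'at': [232.3, 369.5], 'score': 0.81} [0.60777877 0.11254521 0.1       ] [0.56398336 0.05245389 0.        ]
```

Call:
{"op": "step_arm", "data": {
  "targets": [
    [[0,0,0],[0,0,1],0],
    [[0,0,0],[0,0,0],0],
    [[0,0,0],[0,0,0],0],
    [[0,0,0],[0,0,0],0],
    [[0,0,0],[0,0,0],0]
  ]
}}

```text
time: 21.3
tool_pos: [0.6076, 0.2348, 0.1279]
tcp_rot: [0.376, 3.118, 0.001]
wrist_force: [1.0, 1.0, 3.4]
width: 0.0
grip_force: 1.6
```

Call:
{"op": "step_arm", "data": {
  "targets": [
    [[0,0,0],[0,0,-20],0],
    [[0,0,0],[0,0,-30],0],
    [[0,0,0],[0,0,-40],0],
    [[0,0,0],[0,0,-10],0],
    [[0,0,0],[0,0,0],0]
  ]
}}

```text
time: 21.72
tool_pos: [0.609, 0.2348, 0.2319]
tcp_rot: [0.375, 3.113, 0.004]
wrist_force: [0.7, 1.2, 1.1]
width: 0.0
grip_force: 0.0
```

```bash
python3 - <<'E'
from h import *
s=read_state();print(s["time"],s["tool_pos"],s["wrist_force"])
im=read_camera("scene");r=tip_of("scene","handle")[0];print(r,px2w("scene",r["at"][::-1],.1),fx(-30,-40))
im=read_camera("wrist")
a=cv2.resize(read_camera("scene")[200:335,280:460,::-1],None,fx=3.3,fy=3.3,interpolation=2);cv2.imwrite("pics/e.png",a)
E
```

```text
21.7167 [0.60897095 0.23484315 0.23188077] [0.73541019 1.18837086 1.12655042]
{'at': [236.9, 343.8], 'score': 0.9} [0.5714139  0.06645662 0.1       ] [0.56398336 0.05245389 0.        ]
```

View pics/e.png

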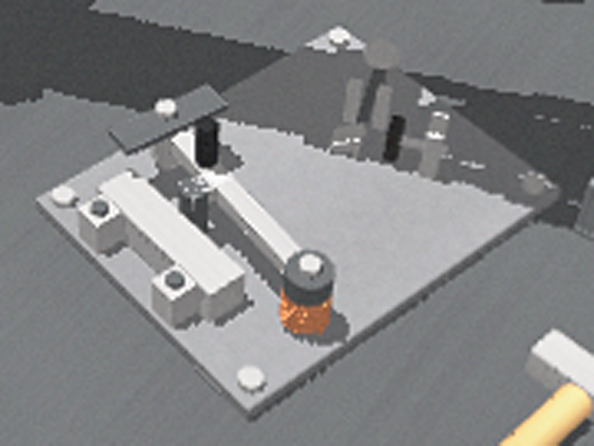

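Call:
{"op": "step_arm", "data": {
  "targets": [
    [[0,0,0],[-3,-34,0],0],
    [[0,0,0],[-3,-34,0],0],
    [[0,0,0],[-3,-34,0],0],
    [[0,0,0],[-3,-34,0],0],
    [[0,0,0],[-3,-34,0],0]
  ]
}}

```text
time: 22.33
tool_pos: [0.5794, 0.0644, 0.2248]
tcp_rot: [-0.374, -3.114, 0.002]
wrist_force: [0.8, 0.1, 0.1]
width: -0.001
grip_force: 0.0
```

Call:
{"op": "step_arm", "data": {
  "targets": [
    [[0,0,0],[-3,-34,0],0],
    [[0,0,0],[0,0,0],0],
    [[0,0,0],[0,0,0],0],
    [[0,0,0],[0,0,0],0]
  ]
}}

```text
time: 22.67
tool_pos: [0.5755, 0.0322, 0.2259]
tcp_rot: [-0.377, -3.116, -0.0]
wrist_force: [0.5, -0.1, 0.2]
width: -0.003
grip_force: 0.0
```

```bash
python3 - <<'E'
from h import *
a=read_camera("wrist")[90:330,200:500,::-1];cv2.imwrite("pics/f.png",cv2.resize(a,None,fx=2.5,fy=2.5,interpolation=2))
s=read_state();print(s["time"],s["tool_pos"],s["wrist_force"],s["width"])
E
```

```text
22.7167 [0.57577686 0.03279009 0.22625011] [-0.4273458   0.31646857  0.70686462] 0.005607955235046654
```

View pics/f.png

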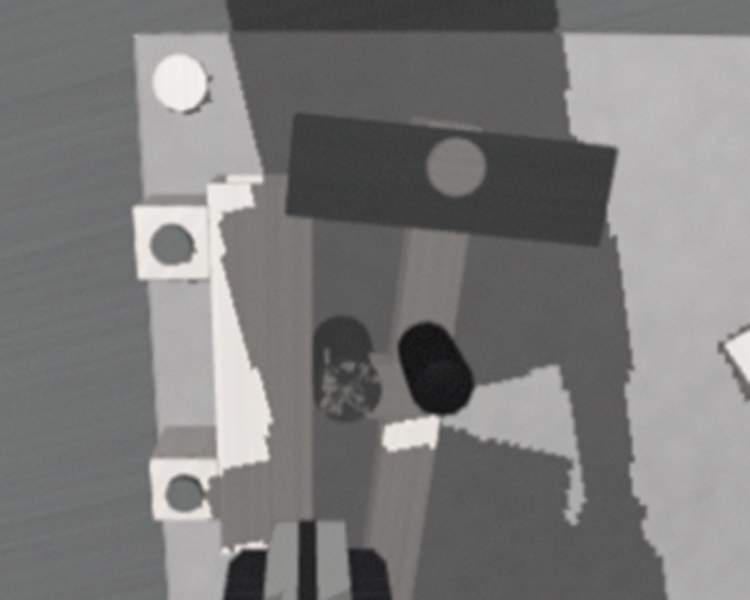

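The tube's edge (crop column about 210) meets the faces of both blocks, at crop rows 245 and 490. The pad (345, 380) bears on the tube and the lever stands at about 0.1 rad. The arm touches nothing.

```bash
python3 -c "
from workcell import *
print(finish_job())"
```

```text
the job is handed in; nothing more can be done
None
```

I cocked the lever on its catch with only a light touch on the buffer, laid the tube in the nest, and pressed the trigger. The last picture shows the lever shut and the tube flush against both fence blocks. The job is handed in, but `finish_job()` returned no verdict, so I don't know how it was judged.

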